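# Fetch the snack container from behind the canisters

## Robot

A 7-joint arm with a two-finger parallel gripper is mounted at the origin on the work surface. World frame = base frame: x ahead of the robot, y to its left, z up, the work surface at z = 0. Lengths are in m, angles in rad, forces in N, time in s.
With the tool pointing down it reaches from about 0.4 to 0.85 m from the base axis. Payload 10.4 kg.
Tool frame: the origin (TCP) lies on the centre line of the jaws, within the pads' length; the fingertips stand 8 mm ahead of it and the grasp point (between the pads) lies 11 mm behind it; z points along the fingers, y is the line along which they close (so a half turn about z gives the same grasp; the last joint's range is limited). The gripper opens to 85 mm and grips with 20 to 120 N. Pads are 22 mm wide; open, the fingers measure 114 mm over their backs; the gripper's body (76 mm by 85 mm) begins 54 mm behind the grasp point. The pads swing forward as they close: fully open they stand 13 mm farther back than shut.
Start: joints at [1.146, 0.332, -0.065, 1.46, 0.022, 1.35, -0.088], TCP at [0.244, -0.575, 0.239] pointing down, gripper open.
Joint ranges: [-2.6, 2.6], [-0.5, 2.12], [-1.47, 1.34], [0.16, 2.42], [-1.27, 4.41], [0.06, 2.06], [-2.6, 2.6]. Speed limits (rad/s): [2.22, 2.22, 2.79, 2.79, 3.14, 3.14, 3.14].

## Interface

Orientations are given as a unit quaternion [w, x, y, z].
In Python, from station import r gives the robot as it stands.
- The arm moves only by the shell command python3 -m creep 'ROWS'. ROWS is JSON, a list of rows, each a list of 7 numbers: the shift along the tool's x, y, z in mm, then the turn, a rotation vector about the tool's x, y, z in degrees, then the opening in per cent of the stroke, from 0 (shut) to 100 (fully open). A call has exactly 10 rows; each row is the pose to reach, as a shift and turn from the pose commanded when the call began, along the tool's axes at that moment; what a row does not reach only later rows make up. A row lasts 1/12 s, in which the tool goes at most 41.7 mm and 7.16 degrees, less where a joint would pass 70% of its speed; a pose out of reach is approached as far as the arm can. A call with a gripper value outside its range is refused whole. The fingers move at their own pace and stop on an object; the grip force is fixed at half the most. Time passes only in rows, so rows that repeat a pose let the fingers close, or fill a call up. It gives the time, the measured TCP pose, the force, the opening and the grip force at its end, in the units of the state.
- r.observe(): the state, without advancing time (a new reading comes with each control period).
- r.read_camera(name): name is "side" or "top"; returns the picture (400x640x3 uint8, red, green, blue); there is no depth.
- r.camera_model(name): a dict with "fx", "fy", "cx", "cy" (pixels), "T" (4x4, takes a point from camera to world coordinates). Camera axes: x right, y down, z forward; pixel columns grow to the right and rows downward; lengths in m; the calibration is good to about 2 mm. A picture is of the moment at which its call begins. camera_model takes no time and is no camera call.
- r.job_done(): hands the job in; it is judged then, once.
Trained networks look in the newest picture that a camera, given by its name, has taken for a name from the list of things; names that differ only in an ending like _2 or _b are one class to them, and where a whole thing is asked for, a point or a joint stands for the part that bears it (a point fixed in the world has none). Each returns a list of dicts, best first, with "score" (0 to 1); they miss things now and then, are a little off and sometimes report something else, mostly with a low value. They report only what shows in the picture. A call takes as long as a camera call. They do not tell look-alikes from the thing itself.
- r.trace(camera, name): "region" (400x640 bool, what is visible of it).
- r.spot_point(camera, name): "centre" ([x, y, z] in m, in world coordinates, good to about 4 mm: a listed point, or the origin of a listed thing).
The state is a dict: "t": time; "joint_positions": joint angles; "qvel": joint speeds; "joint_efforts": joint torques, N m; "ee_pos": TCP position; "orientation": TCP orientation; "wrist_force": force on the tool from outside, world axes, zero at the start; "moment": the same for the moment, N m; "opening": finger opening in m; "finger_force": force on a finger pad.
Only numpy, scipy, OpenCV 4.12 (cv2) and the standard library are available. Lean on these libraries where they do the work, as an engineer would, in place of code of your own. Each camera call takes 0.05 s, during which the arm holds its last target. There are 200 camera calls.

## Task

The two canisters stand in the way of the lidded container: first move both of them out of the way, upright, onto the slate board at the side, then take the container from behind and set it down in the middle of the stacked orange plates while the canisters wait on the slate. Finally put each canister back upright on the middle of the coaster of its own colour; never tip anything over, and leave the bowl and the spoon as they are.

Things in the scene. Friction and masses are not known exactly. Their poses are not given: they have to be found in the camera images.
- blue_canister: Blue canister with a pale wooden lid of the same width, loose: an upright cylinder 62 mm in diameter and 125 mm tall, about 0.28 kg. Origin at the centre of its underside, z up. Stands at the start on the blue coaster, close in front (robot side) of the lidded container.
- yellow_canister: Yellow canister with a pale wooden lid of the same width, loose: an upright cylinder 62 mm in diameter and 125 mm tall, about 0.28 kg. Origin at the centre of its underside, z up. Stands at the start on the yellow coaster, close in front (robot side) of the lidded container.
- container: Shut snack container, loose, one rigid piece: white plastic body 60 x 106 mm, 42 mm tall, under a green lid 64 x 110 mm whose sides span 40 to 56 mm above the underside (58 mm tall in all), about 0.25 kg. Origin at the centre of its underside, x across the 64 mm width, y along the 110 mm length, z up. At the start it stands on the dark wooden board behind both canisters, 8 to 16 mm from them; gripped across its width by the lid sides.
- blue_coaster: Blue rectangular coaster, fixed, 72 x 100 mm (x, y) and 4 mm thick, lying on a dark wooden board 10 mm thick beside the other coaster, 120 mm apart centre to centre along y. Origin at the centre of its underside, so its top is 4 mm above it; its y axis is the long side.
- yellow_coaster: Yellow rectangular coaster, fixed, 72 x 100 mm (x, y) and 4 mm thick, lying on a dark wooden board 10 mm thick beside the other coaster, 120 mm apart centre to centre along y. Origin at the centre of its underside, so its top is 4 mm above it; its y axis is the long side.
- plates: Two stacked pale orange melamine dinner plates, fixed, 230 mm in diameter, 26 mm tall at the rim. Origin at the centre of the underside of the stack; the flat inner floor of the upper plate is 16 mm above it and about 165 mm in diameter.
- slate: Dark grey slate serving board, fixed, 240 x 160 mm (x, y) and 8 mm thick: the side area, room for both canisters. Origin at the centre of its underside, x along its length; its top is 8 mm above the origin.
- bowl: Clear glass bowl, loose, bystander: 140 mm across the rim, 55 mm tall. Origin at the centre of its underside.
- spoon: Bamboo spoon lying flat, loose, bystander: 240 mm long, 12 mm thick. Origin under the middle of its length, x along it towards the head.
There are look-alikes about, which are no part of the job. Of the things shaped like the container, the white one is meant. Leave any purple look-alike of the yellow_canister alone.

How it is judged:
By the outcome, as a careful person would: the job done as asked, in the order asked, and still so for the second after the job is handed in, with the robot touching nothing.
It also fails if it takes over 128 s, if anything falls off the work surface, if the arm or the gripper's body presses on something with over 40 N, if the wrist force passes 120 N, or if a joint passes its speed limit or range.

## Working session

There is one attempt and no reset: what is moved stays moved. The work goes in short steps, Python scripts to look and compute and a shell command to move; the robot and the scene stay as the last step left them, time stands still between calls to the robot, and variables do not carry over. Pictures are saved under pics/ and viewed, at most 14 in all, crops included, and the job is handed in when it is done.

```bash
ls; mkdir -p pics; python3 - <<'E'
from station import r
import cv2,numpy as np
for c in("top","side"):
    im=r.read_camera(c); cv2.imwrite(f"pics/{c}0.png",im[:,:,::-1])
    for n in "blue_canister yellow_canister container blue_coaster yellow_coaster plates slate bowl spoon".split():
        print(c,n,[(np.round(d["centre"],3).tolist(),round(d["score"],2)) for d in r.spot_point(c,n)])
s=r.observe();print(s["t"],s["ee_pos"],s["orientation"],s["opening"],s["wrist_force"])
E
```

```text
pics
top blue_canister [([0.546, 0.101, 0.013], 0.6)]
top yellow_canister [([0.388, 0.158, -0.001], 0.71), ([0.531, -0.014, 0.013], 0.66)]
top container [([0.362, 0.004, 0.002], 0.94), ([0.612, 0.022, 0.011], 0.85), ([0.798, -0.031, -0.005], 0.6)]
top blue_coaster [([0.552, 0.1, 0.007], 0.8)]
top yellow_coaster [([0.532, -0.016, 0.013], 0.58)]
top plates [([0.466, -0.317, -0.002], 0.94), ([0.614, 0.021, 0.01], 0.48)]
top slate [([0.445, 0.311, 0.006], 0.77)]
top bowl [([0.723, 0.254, -0.0], 0.87)]
top spoon [([0.551, 0.098, 0.011], 0.69), ([0.722, -0.309, -0.002], 0.66)]
side blue_canister [([0.546, 0.1, 0.013], 0.86)]
side yellow_canister [([0.532, -0.011, 0.013], 0.97), ([0.386, 0.16, -0.005], 0.94)]
side container [([0.793, -0.025, 0.003], 0.72), ([0.613, 0.018, 0.009], 0.66), ([0.358, 0.009, 0.002], 0.57)]
side blue_coaster [([0.551, 0.099, 0.009], 0.57), ([0.537, -0.021, 0.009], 0.26)]
side yellow_coaster [([0.536, -0.022, 0.012], 0.68), ([0.724, 0.26, 0.003], 0.19)]
side plates [([0.463, -0.316, -0.0], 0.61)]
side slate [([0.446, 0.306, -0.003], 0.62)]
side bowl [([0.722, 0.259, 0.006], 0.87)]
side spoon [([0.616, 0.02, 0.008], 0.69), ([0.722, -0.308, -0.002], 0.64)]
1.0 [ 0.24446612 -0.57523539  0.23935336] [5.57937994e-05 9.79886376e-01 1.99556225e-01 1.61180965e-05] 0.08566830028670881 [-0.27710853 -0.35590099 -0.25333792]
```

View pics/top0.png

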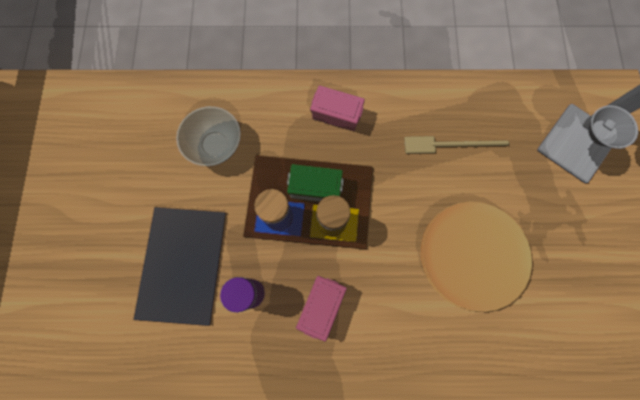

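View pics/side0.png

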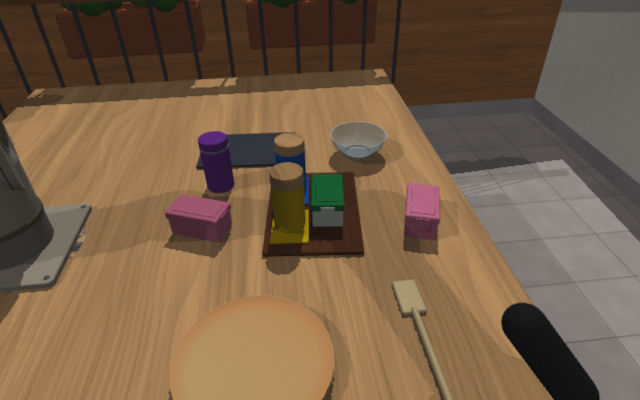

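Robot side is the bottom of the top view.
- **Container-shaped things:** pink at top px (322,308), pink at (338,107), and green-lid/white-body at (315,183). The last one is meant: it is white, on the dark board, behind the canisters.
- **Yellow-canister shapes:** purple at (240,295) is the look-alike to leave. The one at (333,212) stands on the yellow coaster.

Next I confirm this in one crop and write a helper.

```bash
cat > h.py <<'E'
import sys,numpy as np,cv2
from scipy.spatial.transform import Rotation as R
from station import r
def pose():
    s=r.observe();q=s["orientation"];return s,np.array(s["ee_pos"]),R.from_quat([q[1],q[2],q[3],q[0]])
def psi():
    s,p,o=pose();m=o.as_matrix();return np.degrees(np.arctan2(m[1,0],m[0,0]))
def go(x,y,z,ps):
    "shift (mm, tool axes) and turn (deg) from here to a downward pose with tool x at yaw ps"
    s,p,o=pose();c,q=np.cos(np.radians(ps)),np.sin(np.radians(ps))
    G=R.from_matrix(np.array([[c,q,0],[q,-c,0],[0,0,-1.]]))
    d=o.inv().apply(np.array([x,y,z])-p)*1e3;t=np.degrees((o.inv()*G).as_rotvec())
    print("shift",d.round(1),"turn",t.round(1),"rows>=",max(np.linalg.norm(d)/41.7,np.linalg.norm(t)/7.16).round(1))
def plane(c,uv,z):
    m=r.camera_model(c);T=np.array(m["T"]);uv=np.atleast_2d(uv).astype(float)
    d=np.c_[(uv[:,0]-m["cx"])/m["fx"],(uv[:,1]-m["cy"])/m["fy"],np.ones(len(uv))]@T[:3,:3].T
    return (T[:3,3]+d*((z-T[2,3])/d[:,2])[:,None])[:,:2]
def rect(c,mask,z):
    "min-area rectangle of a mask in the plane z: centre, sizes mm, yaw deg"
    k=cv2.findContours(mask.astype(np.uint8),0,1)[0];k=max(k,key=cv2.contourArea)[:,0]
    (a,b),(w,h),g=cv2.minAreaRect((plane(c,k,z)*1e3).astype(np.float32));return round(a),round(b),round(w),round(h),round(g,1)
E
python3 - <<'E'
from h import *
im=cv2.imread("pics/top0.png");cv2.imwrite("pics/crop.png",cv2.resize(im[140:340,130:390],None,fx=3,fy=3,interpolation=2)[:600])
hsv=cv2.cvtColor(im,cv2.COLOR_BGR2HSV)
print("lid",rect("top",cv2.inRange(hsv,(45,100,30),(80,255,255)),.067))
r.read_camera("top")
for n,z in(("slate",.008),("plates",.026)):
    print(n,[rect("top",d["region"],z) for d in r.trace("top",n)][:1])
print([plane("top",c,.139).round(3).tolist() for c in((271,206),(334,212))])
go(.546,.101,.25,173); print(psi(), r.camera_model("top")["T"])
E
```

```text
lid (612, 22, 108, 64, 82.9)
slate [(447, 306, 161, 240, 85.6)]
plates [(464, -318, 227, 232, 27.8)]
[[[0.544, 0.1]], [[0.533, -0.017]]]
shift [ 542.  -504.4  -10.7] turn [   0.    0. -150.] rows>= 20.9
23.022689519304127 [[-3.27413093e-04 -9.72290263e-01  2.33776685e-01  3.98920051e-01]
 [-9.99999895e-01  2.43305714e-04 -3.88615664e-04  1.66399385e-03]
 [ 3.20968023e-04 -2.33776787e-01 -9.72290240e-01  8.07193100e-01]
 [ 0.00000000e+00  0.00000000e+00  0.00000000e+00  1.00000000e+00]]
```

View pics/crop.png

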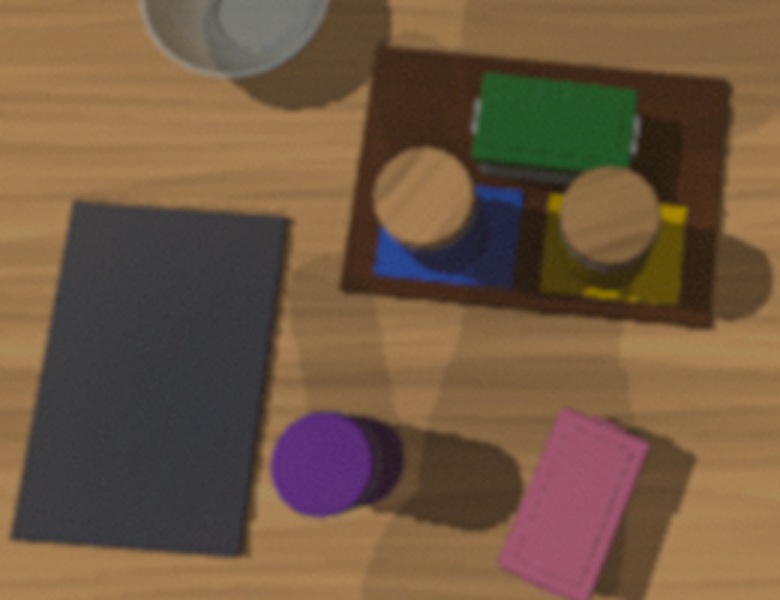

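The crop confirms it: green lid with white body on the board at crop (555,125), yellow-coaster canister at (610,215), and purple apart at (320,463). Starting the approach.

```bash
python3 -m creep '[[26,-24,-1,0,0,-7,100],[52,-48,-2,0,0,-14,100],[78,-72,-3,0,0,-21,100],[104,-96,-4,0,0,-28,100],[130,-120,-5,0,0,-35,100],[156,-144,-6,0,0,-42,100],[182,-168,-7,0,0,-49,100],[208,-192,-8,0,0,-56,100],[234,-216,-9,0,0,-63,100],[260,-240,-10,0,0,-70,100]]'; python3 -c "
from h import *
go(.546,.101,.25,173)
s=r.observe();print(s['joint_positions'])"
```

```text
t: 1.98
ee_pos: [0.3903, -0.251, 0.2496]
orientation: [0.0, 0.686, 0.728, -0.0]
wrist_force: [1.3, -0.7, 0.1]
opening: 0.0855
finger_force: 0.0
shift [342.3 176.1  -0.6] turn [ -0.    0.  -79.6] rows>= 11.1
[ 0.89299606 -0.00962793 -0.41355581  1.83151341 -0.00351279  1.31823149
  0.53894569]
```

```bash
python3 -m creep '[[34,18,0,0,0,-7,100],[68,36,0,0,0,-14,100],[102,53,0,0,0,-21,100],[136,70,0,0,0,-28,100],[170,88,0,0,0,-35,100],[204,106,0,0,0,-42,100],[240,124,0,0,0,-49,100],[275,142,0,0,0,-56,100],[310,160,0,0,0,-63,100],[342,176,0,0,0,-70,100]]'; python3 -c "
from h import *
go(.545,.1005,.095,173)
s=r.observe();print(s['joint_positions'])"
```

```text
t: 2.82
ee_pos: [0.5482, 0.1004, 0.2496]
orientation: [0.0, 0.145, 0.989, 0.0]
wrist_force: [0.4, -0.8, 0.3]
opening: 0.0853
finger_force: 0.0
shift [  3.3  -0.9 154.6] turn [ 0.   0.1 -9.6] rows>= 3.7
[ 0.41849889  0.26755716 -0.80365706  1.59563997  0.1960102   1.36093261
  0.87231375]
```

Finish the turn, descend and close.

```bash
python3 -m creep '[[3,-1,10,0,0,-5,100],[3,-1,30,0,0,-10,100],[3,-1,55,0,0,-10,100],[3,-1,80,0,0,-10,100],[3,-1,105,0,0,-10,100],[3,-1,125,0,0,-10,100],[3,-1,140,0,0,-10,100],[3,-1,150,0,0,-10,100],[3,-1,155,0,0,-10,100],[3,-1,155,0,0,-10,100]]'; python3 -m creep '[[0,0,0,0,0,0,20],[0,0,0,0,0,0,20],[0,0,0,0,0,0,20],[0,0,0,0,0,0,20],[0,0,0,0,0,0,20],[0,0,0,0,0,0,20],[0,0,0,0,0,0,20],[0,0,0,0,0,0,20],[0,0,0,0,0,0,20],[0,0,0,0,0,0,20]]'; python3 -c "
from h import *
go(.507,.301,.2,173)
s=r.observe();print(s['joint_positions'])"
```

```text
t: 3.65
ee_pos: [0.5442, 0.0979, 0.0937]
orientation: [-0.0, 0.061, 0.998, -0.0]
wrist_force: [-0.3, -0.9, 0.3]
opening: 0.0851
finger_force: 0.0
t: 4.48
ee_pos: [0.5454, 0.0988, 0.0957]
orientation: [0.001, 0.061, 0.998, 0.0]
wrist_force: [0.1, 2.2, 6.8]
opening: 0.061
finger_force: 63.9
shift [  62.3  196.1 -104.2] turn [0.1 0.1 0. ] rows>= 5.5
[ 0.3882128   0.41330456 -0.77780535  1.78288836  0.32629059  1.07605797
  0.94518243]
```

```bash
python3 -m creep '[[0,0,-10,0,0,0,20],[0,0,-30,0,0,0,20],[3,8,-50,0,0,0,20],[10,30,-65,0,0,0,20],[18,56,-70,0,0,0,20],[27,84,-70,0,0,0,20],[36,112,-70,0,0,0,20],[45,140,-70,0,0,0,20],[53,166,-70,0,0,0,20],[59,186,-70,0,0,0,20]]'; python3 -c "
from h import *
go(.507,.301,.0915,173)
s=r.observe();print(s['joint_positions'])"
```

```text
t: 5.32
ee_pos: [0.5073, 0.2918, 0.1647]
orientation: [-0.0, 0.06, 0.998, -0.0]
wrist_force: [-0.1, 0.1, -3.7]
opening: 0.0606
finger_force: 65.9
shift [ 1.3  9.2 73.2] turn [-0.  -0.   0.1] rows>= 1.8
[ 0.08098808  0.42718977 -0.85568055  1.63011825  0.33683641  1.24008441
  0.60925981]
```

```bash
python3 -m creep '[[1,6,8,0,0,0,20],[1,9,20,0,0,0,20],[1,9,35,0,0,0,20],[1,9,48,0,0,0,20],[1,9,58,0,0,0,20],[1,9,65,0,0,0,20],[1,9,69,0,0,0,20],[1,9,71,0,0,0,20],[1,9,73,0,0,0,20],[1,9,73,0,0,0,20]]'; python3 -c "
from h import *
go(.507,.301,.09,173);print(r.observe()['ee_pos'])"
```

```text
t: 6.15
ee_pos: [0.5088, 0.2989, 0.0914]
orientation: [0.0, 0.061, 0.998, 0.0]
wrist_force: [0.3, -0.9, -2.7]
opening: 0.061
finger_force: 65.9
shift [2.  1.9 1.4] turn [0. 0. 0.] rows>= 0.1
[0.50875243 0.29888732 0.09143123]
```

```bash
python3 -m creep '[[0,0,1,0,0,0,20],[0,0,2,0,0,0,20],[0,0,2,0,0,0,20],[0,0,2,0,0,0,60],[0,0,2,0,0,0,100],[0,0,2,0,0,0,100],[0,0,2,0,0,0,100],[0,0,2,0,0,0,100],[0,0,2,0,0,0,100],[0,0,2,0,0,0,100]]'; python3 -m creep '[[0,0,-10,0,0,0,100],[0,0,-30,0,0,0,100],[0,0,-60,0,0,0,100],[0,0,-90,0,0,0,100],[0,-20,-120,0,0,0,100],[-4,-55,-130,0,0,0,100],[-7,-95,-130,0,0,0,100],[-10,-135,-130,0,0,0,100],[-14,-175,-130,0,0,0,100],[-18,-215,-130,0,0,0,100]]'; python3 -c "
from h import *
go(.532,-.0145,.095,173);print(r.observe()['joint_positions'])"
```

```text
t: 6.98
ee_pos: [0.5086, 0.2989, 0.0893]
orientation: [0.0, 0.061, 0.998, -0.0]
wrist_force: [0.4, 0.1, -0.2]
opening: 0.0854
finger_force: 0.0
t: 7.82
ee_pos: [0.4999, 0.0817, 0.2203]
orientation: [0.001, 0.061, 0.998, -0.0]
wrist_force: [0.4, -0.2, -0.3]
opening: 0.0853
finger_force: 0.0
shift [-43.3 -91.6 125.4] turn [-0.   0.1  0. ] rows>= 3.9
[ 0.51322324  0.15895894 -0.82814691  1.76105242  0.12301969  1.27358648
  1.10481023]
```

```bash
python3 -m creep '[[-14,-30,0,0,0,0,100],[-28,-60,0,0,0,0,100],[-40,-85,0,0,0,0,100],[-43,-92,10,0,0,0,100],[-43,-92,35,0,0,0,100],[-43,-92,65,0,0,0,100],[-43,-92,90,0,0,0,100],[-43,-92,110,0,0,0,100],[-43,-92,122,0,0,0,100],[-43,-92,125,0,0,0,100]]'; python3 -m creep '[[0,0,0,0,0,0,100],[0,0,0,0,0,0,20],[0,0,0,0,0,0,20],[0,0,0,0,0,0,20],[0,0,0,0,0,0,20],[0,0,0,0,0,0,20],[0,0,0,0,0,0,20],[0,0,0,0,0,0,20],[0,0,0,0,0,0,20],[0,0,0,0,0,0,20]]'; python3 -c "
from h import *
go(.387,.311,.25,173);print(r.observe()['joint_positions'])"
```

```text
t: 8.65
ee_pos: [0.5308, -0.0127, 0.0927]
orientation: [-0.001, 0.06, 0.998, 0.0]
wrist_force: [-0.1, 0.9, -0.2]
opening: 0.0854
finger_force: 0.0
t: 9.48
ee_pos: [0.5328, -0.0133, 0.096]
orientation: [0.001, 0.061, 0.998, -0.0]
wrist_force: [-2.0, -0.7, 7.1]
opening: 0.061
finger_force: 64.0
shift [ 183.8  304.1 -154.6] turn [-0.   0.1  0. ] rows>= 9.3
[ 0.5623188   0.34905404 -0.72190748  1.83909266  0.2648561   1.04884886
  1.18604244]
```

```bash
python3 -m creep '[[0,0,-10,0,0,0,20],[0,0,-32,0,0,0,20],[0,0,-62,0,0,0,20],[0,0,-92,0,0,0,20],[4,6,-122,0,0,0,20],[16,24,-148,0,0,0,20],[32,52,-160,0,0,0,20],[48,80,-160,0,0,0,20],[64,108,-160,0,0,0,20],[80,136,-160,0,0,0,20]]'; python3 -m creep '[[17,28,0,0,0,0,20],[34,56,0,0,0,0,20],[51,84,0,0,0,0,20],[68,112,0,0,0,0,20],[82,136,0,0,0,0,20],[92,153,0,0,0,0,20],[99,163,0,0,0,0,20],[103,168,0,0,0,0,20],[104,168,0,0,0,0,20],[104,168,0,0,0,0,20]]'; python3 -c "
from h import *
go(.387,.311,.091,173);print(r.observe()['joint_positions'])"
```

```text
t: 10.32
ee_pos: [0.468, 0.1329, 0.2554]
orientation: [0.001, 0.061, 0.998, -0.0]
wrist_force: [1.1, 1.0, -3.5]
opening: 0.0609
finger_force: 65.8
t: 11.15
ee_pos: [0.3861, 0.3104, 0.2545]
orientation: [0.0, 0.061, 0.998, -0.0]
wrist_force: [0.4, -0.1, -2.8]
opening: 0.0611
finger_force: 65.9
shift [ -0.7   0.8 163.5] turn [-0.  0.  0.] rows>= 3.9
[ 0.21369248  0.13891783 -1.04740549  1.72915603  0.12399729  1.34459746
  0.59160429]
```

```bash
python3 -m creep '[[0,0,10,0,0,0,20],[0,0,32,0,0,0,20],[0,0,60,0,0,0,20],[0,0,88,0,0,0,20],[0,0,114,0,0,0,20],[0,0,134,0,0,0,20],[0,0,148,0,0,0,20],[0,0,157,0,0,0,20],[0,0,162,0,0,0,20],[0,0,164,0,0,0,20]]'; python3 -m creep '[[0,0,1,0,0,0,20],[0,0,1,0,0,0,20],[0,0,1,0,0,0,20],[0,0,1,0,0,0,60],[0,0,1,0,0,0,100],[0,0,1,0,0,0,100],[0,0,1,0,0,0,100],[0,0,1,0,0,0,100],[0,0,1,0,0,0,100],[0,0,1,0,0,0,100]]'; python3 -m creep '[[0,0,-10,0,0,0,100],[0,0,-30,0,0,0,100],[0,0,-60,0,0,0,100],[0,0,-95,0,0,0,100],[0,0,-130,0,0,0,100],[0,-10,-155,0,0,0,100],[-5,-40,-160,0,0,0,100],[-10,-75,-160,0,0,0,100],[-15,-115,-160,0,0,0,100],[-20,-155,-160,0,0,0,100]]'; python3 -c "
from h import *
go(.45,-.15,.25,83);print(r.observe()['joint_positions'])"
```

```text
t: 11.98
ee_pos: [0.3864, 0.3107, 0.09]
orientation: [-0.0, 0.061, 0.998, -0.0]
wrist_force: [-0.3, -0.7, 3.4]
opening: 0.0607
finger_force: 66.0
t: 12.82
ee_pos: [0.3861, 0.3109, 0.0893]
orientation: [-0.0, 0.061, 0.998, -0.0]
wrist_force: [0.7, 0.0, -0.3]
opening: 0.0856
finger_force: 0.0
t: 13.65
ee_pos: [0.3868, 0.1537, 0.2503]
orientation: [0.001, 0.06, 0.998, 0.0]
wrist_force: [1.7, -0.5, 0.6]
opening: 0.0855
finger_force: 0.0
shift [ -99.2 -293.9    0.3] turn [ 0.1  0.1 90.1] rows>= 12.6
[ 0.49343476 -0.14937769 -0.87813736  1.91367647 -0.11805718  1.32342488
  1.1001405 ]
```

```bash
python3 -m creep '[[-10,-29,0,0,0,7,100],[-20,-58,0,0,0,14,100],[-30,-88,0,0,0,21,100],[-40,-118,0,0,0,28,100],[-50,-148,0,0,0,35,100],[-60,-178,0,0,0,42,100],[-70,-208,0,0,0,49,100],[-80,-238,0,0,0,56,100],[-90,-266,0,0,0,63,100],[-99,-294,0,0,0,70,100]]'; python3 - <<'E'
from h import *
im=r.read_camera("top")[:,:,::-1].copy();cv2.imwrite("pics/top1.png",im)
hsv=cv2.cvtColor(im,cv2.COLOR_BGR2HSV)
print("lid",rect("top",cv2.inRange(hsv,(45,100,30),(80,255,255)),.067))
print("blue",rect("top",cv2.inRange(hsv,(105,120,50),(122,255,255)),.014))
print("yel",rect("top",cv2.inRange(hsv,(22,200,60),(32,255,255)),.014))
for n in("container","blue_coaster","yellow_coaster","blue_canister","yellow_canister"):
    print(n,[(np.round(d["centre"],3).tolist(),round(d["score"],2)) for d in r.spot_point("top",n)])
go(.612,.021,.15,83)
E
```

```text
t: 14.48
ee_pos: [0.4499, -0.1506, 0.2501]
orientation: [0.0, 0.625, 0.781, 0.0]
wrist_force: [1.0, 0.2, -0.3]
opening: 0.0854
finger_force: 0.0
lid (612, 21, 109, 65, 83.1)
blue (546, 99, 100, 72, 84.5)
yel (535, -20, 102, 75, 84.1)
container [([0.8, -0.029, 0.001], 0.65), ([0.614, 0.019, 0.012], 0.6), ([0.361, 0.006, 0.001], 0.59)]
blue_coaster [([0.552, 0.099, 0.012], 0.57), ([0.72, -0.308, -0.002], 0.52)]
yellow_coaster [([0.533, -0.014, 0.011], 0.58)]
blue_canister [([0.511, 0.3, 0.008], 0.9)]
yellow_canister [([0.387, 0.157, 0.001], 0.84), ([0.387, 0.312, 0.007], 0.75)]
shift [127.6 196.4  99.9] turn [ 0.  -0.  20.2] rows>= 6.1
```

View pics/top1.png

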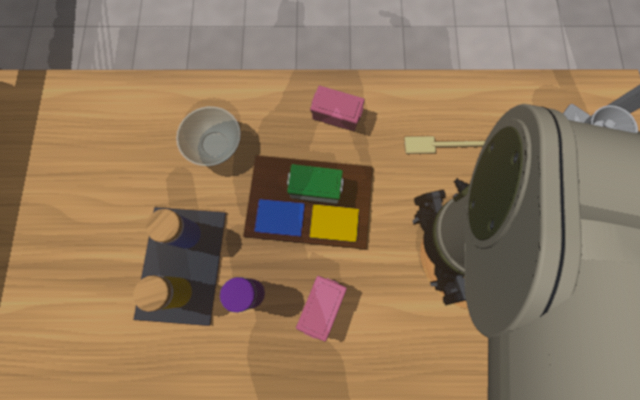

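Pictured: both canisters upright on the slate (lids at (165,226) and (152,293)), both coasters bare at (280,217) and (334,223), and the container untouched at (315,183). Measured sizes match. Now the container.

```bash
python3 -m creep '[[16,24,0,0,0,3,100],[34,52,0,0,0,7,100],[52,80,0,0,0,11,100],[70,108,10,0,0,15,100],[88,136,30,0,0,19,100],[106,163,50,0,0,20,100],[120,184,65,0,0,20,100],[127,195,80,0,0,20,100],[128,196,92,0,0,20,100],[128,196,100,0,0,20,100]]'; python3 -c "
from h import *
go(.612,.0205,.042,83);print(r.observe()['joint_positions'])"
```

```text
t: 15.62
ee_pos: [0.6111, 0.0213, 0.1482]
orientation: [-0.001, 0.748, 0.664, -0.0]
wrist_force: [0.1, -0.5, -0.0]
opening: 0.0857
finger_force: 0.0
shift [ -0.7   1.1 106.2] turn [-0.1 -0.   0.2] rows>= 2.5
[ 0.4152446   0.45226323 -0.67545171  1.58180655  0.29507923  1.21325496
 -0.43379322]
```

```bash
python3 -m creep '[[-1,1,10,0,0,0,100],[-1,1,28,0,0,0,100],[-1,1,48,0,0,0,100],[-1,1,66,0,0,0,100],[-1,1,82,0,0,0,100],[-1,1,94,0,0,0,100],[-1,1,101,0,0,0,100],[-1,1,104,0,0,0,100],[-1,1,105,0,0,0,100],[-1,1,105,0,0,0,100]]'; python3 -m creep '[[0,0,0,0,0,0,100],[0,0,0,0,0,0,20],[0,0,0,0,0,0,20],[0,0,0,0,0,0,20],[0,0,0,0,0,0,20],[0,0,0,0,0,0,20],[0,0,0,0,0,0,20],[0,0,0,0,0,0,20],[0,0,0,0,0,0,20],[0,0,0,0,0,0,20]]';  python3 -m creep '[[0,0,-3,0,0,0,20],[0,0,-10,0,0,0,20],[0,0,-20,0,0,0,20],[0,0,-32,0,0,0,20],[0,0,-45,0,0,0,20],[0,0,-58,0,0,0,20],[0,0,-68,0,0,0,20],[0,0,-75,0,0,0,20],[0,0,-79,0,0,0,20],[0,0,-80,0,0,0,20]]'; python3 -c "
from h import *
go(.464,-.317,.12,83);print(r.observe()['joint_positions'])"
```

```text
t: 16.45
ee_pos: [0.6131, 0.0184, 0.045]
orientation: [0.0, 0.749, 0.663, 0.0]
wrist_force: [-0.1, -0.1, -0.0]
opening: 0.0854
finger_force: 0.0
t: 17.28
ee_pos: [0.6132, 0.0186, 0.0453]
orientation: [0.0, 0.749, 0.663, 0.0]
wrist_force: [-0.4, -0.6, 6.8]
opening: 0.0629
finger_force: 66.9
t: 18.12
ee_pos: [0.613, 0.0185, 0.1252]
orientation: [0.0, 0.749, 0.663, 0.0]
wrist_force: [-0.5, -0.1, -2.2]
opening: 0.0629
finger_force: 66.1
shift [-351.1 -107.1    5.1] turn [0.1 0.  0. ] rows>= 8.8
[ 0.4119014   0.47619994 -0.66648848  1.60168719  0.31302061  1.17183951
 -0.44481561]
```

```bash
python3 -m creep '[[-10,-3,0,0,0,0,20],[-32,-10,0,0,0,0,20],[-62,-19,0,0,0,0,20],[-92,-28,0,0,0,0,20],[-122,-37,0,0,0,0,20],[-152,-46,0,0,0,0,20],[-182,-56,0,0,0,0,20],[-212,-65,0,0,0,0,20],[-242,-74,0,0,0,0,20],[-272,-83,0,0,0,0,20]]'; python3 -m creep '[[-25,-8,0,0,0,0,20],[-46,-14,0,0,0,0,20],[-62,-19,0,0,0,0,20],[-72,-22,0,0,0,0,20],[-79,-24,0,0,0,0,20],[-81,-24,0,0,0,0,20],[-81,-24,0,0,0,0,20],[-81,-24,0,0,0,0,20],[-81,-24,0,0,0,0,20],[-81,-24,0,0,0,0,20]]'; python3 -c "
from h import *
go(.4645,-.319,.0525,83);print(r.observe()['joint_positions'])"
```

```text
t: 18.95
ee_pos: [0.4954, -0.2433, 0.1236]
orientation: [-0.0, 0.749, 0.663, -0.0]
wrist_force: [0.9, 0.2, -2.3]
opening: 0.0626
finger_force: 66.2
t: 19.78
ee_pos: [0.4641, -0.3179, 0.1244]
orientation: [-0.0, 0.748, 0.663, 0.0]
wrist_force: [-0.7, -0.2, -2.3]
opening: 0.0628
finger_force: 66.2
shift [-1.1  0.5 71.9] turn [ 0.  -0.   0.1] rows>= 1.7
[ 0.98324036  0.34200821 -0.54942555  1.74308997  0.19634352  1.1114006
  0.25182993]
```

```bash
python3 -m creep '[[-1,0,5,0,0,0,20],[-1,0,16,0,0,0,20],[-1,0,29,0,0,0,20],[-1,0,42,0,0,0,20],[-1,0,53,0,0,0,20],[-1,0,61,0,0,0,20],[-1,0,66,0,0,0,20],[-1,0,69,0,0,0,20],[-1,0,71,0,0,0,20],[-1,0,71,0,0,0,20]]'; python3 -m creep '[[0,0,1,0,0,0,20],[0,0,2,0,0,0,20],[0,0,2,0,0,0,20],[0,0,2,0,0,0,20],[0,0,2,0,0,0,20],[0,0,2,0,0,0,20],[0,0,2,0,0,0,20],[0,0,2,0,0,0,20],[0,0,2,0,0,0,20],[0,0,2,0,0,0,20]]'
```

```text
t: 20.62
ee_pos: [0.4636, -0.3199, 0.0532]
orientation: [0.0, 0.749, 0.663, 0.0]
wrist_force: [-0.9, -0.2, -3.3]
opening: 0.0633
finger_force: 66.2
t: 21.45
ee_pos: [0.4635, -0.3199, 0.0513]
orientation: [0.0, 0.749, 0.663, 0.0]
wrist_force: [-1.1, -0.4, -2.4]
opening: 0.063
finger_force: 66.2
```

```bash
python3 -m creep '[[0,0,0.5,0,0,0,20],[0,0,1,0,0,0,20],[0,0,1,0,0,0,20],[0,0,1,0,0,0,20],[0,0,1,0,0,0,20],[0,0,1,0,0,0,20],[0,0,1,0,0,0,20],[0,0,1,0,0,0,20],[0,0,1,0,0,0,20],[0,0,1,0,0,0,20]]'
```

```text
t: 22.28
ee_pos: [0.4635, -0.3199, 0.0512]
orientation: [0.0, 0.749, 0.663, -0.0]
wrist_force: [-4.6, 2.4, 9.2]
opening: 0.0627
finger_force: 67.5
```

Contact (9 N). Release and lift.

```bash
python3 -m creep '[[0,0,0,0,0,0,50],[0,0,0,0,0,0,100],[0,0,0,0,0,0,100],[0,0,0,0,0,0,100],[0,0,0,0,0,0,100],[0,0,0,0,0,0,100],[0,0,-10,0,0,0,100],[0,0,-30,0,0,0,100],[0,0,-60,0,0,0,100],[0,0,-90,0,0,0,100]]'; python3 -m creep '[[0,0,-30,0,0,0,100],[0,0,-60,0,0,0,100],[0,0,-90,0,0,0,100],[20,0,-105,0,0,-7,100],[50,10,-110,0,0,-14,100],[80,20,-110,0,0,-21,100],[110,30,-110,0,0,-28,100],[140,40,-110,0,0,-35,100],[175,50,-110,0,0,-42,100],[210,60,-110,0,0,-49,100]]'; python3 - <<'E'
from h import *
im=r.read_camera("top")[:,:,::-1].copy();cv2.imwrite("pics/top2.png",im)
hsv=cv2.cvtColor(im,cv2.COLOR_BGR2HSV)
print("lid",rect("top",cv2.inRange(hsv,(45,100,30),(80,255,255)),.074))
for n in("blue_canister","yellow_canister","plates"):
    print(n,[(np.round(d["centre"],3).tolist(),round(d["score"],2)) for d in r.spot_point("top",n)])
r.read_camera("side")
for n in("blue_canister","yellow_canister","container"):
    print(n,[(np.round(d["centre"],3).tolist(),round(d["score"],2)) for d in r.spot_point("side",n)])
go(.5095,.2995,.25,173)
E
```

```text
t: 23.12
ee_pos: [0.4631, -0.3195, 0.1416]
orientation: [-0.001, 0.749, 0.663, 0.0]
wrist_force: [0.9, -1.1, 0.2]
opening: 0.0855
finger_force: 0.0
t: 23.95
ee_pos: [0.5489, -0.1174, 0.2513]
orientation: [0.001, 0.404, 0.915, -0.0]
wrist_force: [0.5, -0.7, 0.0]
opening: 0.0853
finger_force: 0.0
lid (466, -267, 12, 57, 85.2)
blue_canister [([0.51, 0.299, 0.007], 0.57), ([0.446, 0.312, 0.003], 0.39)]
yellow_canister [([0.386, 0.158, -0.0], 0.97), ([0.386, 0.31, 0.007], 0.8)]
plates []
blue_canister [([0.508, 0.302, 0.006], 0.58)]
yellow_canister [([0.387, 0.161, -0.003], 0.98), ([0.385, 0.311, 0.008], 0.71)]
container [([0.794, -0.026, 0.004], 0.77), ([0.358, 0.012, 0.002], 0.64), ([0.464, -0.315, 0.014], 0.57)]
shift [3.384e+02 2.513e+02 2.000e-01] turn [ -0.    0.  -41.1] rows>= 10.1
```

View pics/top2.png

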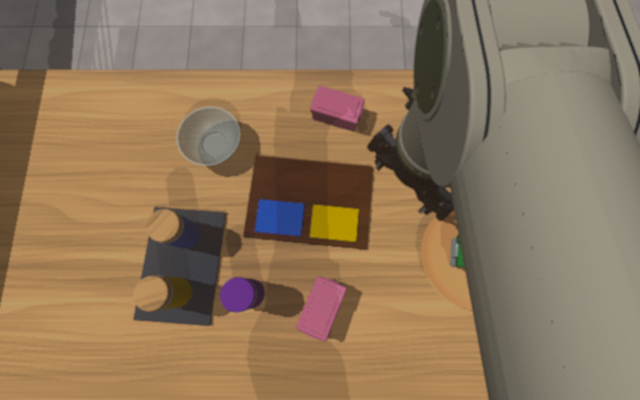

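The container sits on the plates (visible end at px (457,252); side-view estimate (.464,-.315) against the plate centre (.4645,-.317)). Now back to the blue canister.

```bash
python3 -m creep '[[34,25,0,0,0,-4,100],[68,50,0,0,0,-8,100],[102,75,0,0,0,-12,100],[136,100,0,0,0,-16,100],[170,126,0,0,0,-20,100],[204,152,0,0,0,-24,100],[238,177,0,0,0,-28,100],[272,202,0,0,0,-32,100],[306,228,0,0,0,-37,100],[338,251,0,0,0,-41,100]]'; python3 -c "
from h import *
go(.509,.2995,.089,173);print(r.observe()['joint_positions'])"
```

```text
t: 25.18
ee_pos: [0.5096, 0.2965, 0.2503]
orientation: [0.0, 0.06, 0.998, -0.0]
wrist_force: [0.7, -0.8, -0.2]
opening: 0.0856
finger_force: 0.0
shift [  1.1   3.  161.3] turn [-0.   0.   0.1] rows>= 3.9
[ 0.19430507  0.43129386 -1.04689693  1.50224925  0.37563297  1.42406026
  0.58240522]
```

```bash
python3 -m creep '[[0,2,10,0,0,0,100],[0,2,35,0,0,0,100],[0,2,65,0,0,0,100],[0,2,93,0,0,0,100],[0,2,118,0,0,0,100],[0,2,138,0,0,0,100],[0,2,151,0,0,0,100],[0,2,158,0,0,0,100],[0,2,161,0,0,0,100],[0,2,161,0,0,0,100]]'; python3 -m creep '[[0,0,0,0,0,0,100],[0,0,0,0,0,0,20],[0,0,0,0,0,0,20],[0,0,0,0,0,0,20],[0,0,0,0,0,0,20],[0,0,0,0,0,0,20],[0,0,0,0,0,0,20],[0,0,0,0,0,0,20],[0,0,0,0,0,0,20],[0,0,0,0,0,0,20]]'; python3 -m creep '[[0,0,-10,0,0,0,20],[0,0,-30,0,0,0,20],[0,0,-50,0,0,0,20],[0,0,-65,0,0,0,20],[0,0,-70,0,0,0,20],[0,0,-70,0,0,0,20],[0,0,-70,0,0,0,20],[0,0,-70,0,0,0,20],[0,0,-70,0,0,0,20],[0,0,-70,0,0,0,20]]'; python3 -c "
from h import *
go(.547,.099,.16,173);print(r.observe()['joint_positions'])"
```

```text
t: 26.02
ee_pos: [0.5098, 0.2979, 0.0895]
orientation: [0.0, 0.061, 0.998, 0.0]
wrist_force: [0.0, -0.4, 1.1]
opening: 0.0852
finger_force: 0.0
t: 26.85
ee_pos: [0.51, 0.2989, 0.0906]
orientation: [0.001, 0.061, 0.998, 0.001]
wrist_force: [0.9, 1.7, 6.7]
opening: 0.0612
finger_force: 63.6
t: 27.68
ee_pos: [0.5091, 0.2978, 0.1584]
orientation: [-0.001, 0.061, 0.998, -0.0]
wrist_force: [-0.6, 0.1, -4.1]
opening: 0.0607
finger_force: 65.7
shift [ -61.7 -192.7   -1.5] turn [-0.  -0.1  0. ] rows>= 4.9
[ 0.16753652  0.50518391 -1.0055225   1.61920203  0.44237005  1.26595172
  0.5312588 ]
```

```bash
python3 -m creep '[[-3,-10,0,0,0,0,20],[-10,-32,0,0,0,0,20],[-20,-62,0,0,0,0,20],[-30,-92,0,0,0,0,20],[-39,-122,0,0,0,0,20],[-48,-150,0,0,0,0,20],[-55,-172,0,0,0,0,20],[-60,-186,0,0,0,0,20],[-62,-192,0,0,0,0,20],[-62,-193,0,0,0,0,20]]'; python3 -m creep '[[0,0,4,0,0,0,20],[0,0,12,0,0,0,20],[0,0,22,0,0,0,20],[0,0,33,0,0,0,20],[0,0,43,0,0,0,20],[0,0,50,0,0,0,20],[0,0,55,0,0,0,20],[0,0,57,0,0,0,20],[0,0,58,0,0,0,20],[0,0,58,0,0,0,20]]'; python3 -c "
from h import *
go(.547,.099,.096,173)"
```

```text
t: 28.52
ee_pos: [0.5478, 0.0968, 0.1591]
orientation: [-0.0, 0.062, 0.998, -0.0]
wrist_force: [-1.0, 0.9, -3.7]
opening: 0.0609
finger_force: 66.0
t: 29.35
ee_pos: [0.5477, 0.099, 0.1014]
orientation: [0.0, 0.061, 0.998, 0.0]
wrist_force: [-0.0, -0.6, -3.6]
opening: 0.0609
finger_force: 66.0
shift [ 0.7 -0.1  5.4] turn [0. 0. 0.] rows>= 0.1
```

Check the height margin by lowering gently until contact.

```bash
python3 -m creep '[[1,0,1,0,0,0,20],[1,0,2,0,0,0,20],[1,0,3,0,0,0,20],[1,0,4,0,0,0,20],[1,0,4.5,0,0,0,20],[1,0,5,0,0,0,20],[1,0,5,0,0,0,20],[1,0,5,0,0,0,20],[1,0,5,0,0,0,20],[1,0,5,0,0,0,20]]'
```

```text
t: 30.18
ee_pos: [0.5468, 0.099, 0.0966]
orientation: [0.0, 0.061, 0.998, -0.0]
wrist_force: [-1.2, -0.5, 2.7]
opening: 0.0609
finger_force: 66.4
```

Touching. Release, lift and move above the yellow one.

```bash
python3 -m creep '[[0,0,0,0,0,0,50],[0,0,0,0,0,0,100],[0,0,0,0,0,0,100],[0,0,0,0,0,0,100],[0,0,0,0,0,0,100],[0,0,-10,0,0,0,100],[0,0,-35,0,0,0,100],[0,0,-70,0,0,0,100],[0,0,-110,0,0,0,100],[0,0,-150,0,0,0,100]]'; python3 -c "
from h import *
go(.3865,.3105,.25,173)"
```

```text
t: 31.02
ee_pos: [0.5459, 0.0993, 0.2486]
orientation: [-0.0, 0.06, 0.998, 0.0]
wrist_force: [1.5, 0.5, 0.8]
opening: 0.0853
finger_force: 0.0
shift [183.8 190.4  -1.3] turn [ 0.  -0.   0.1] rows>= 6.3
```

```bash
python3 -m creep '[[18,19,0,0,0,0,100],[44,46,0,0,0,0,100],[70,73,0,0,0,0,100],[96,100,0,0,0,0,100],[122,127,0,0,0,0,100],[148,153,0,0,0,0,100],[168,174,0,0,0,0,100],[180,186,0,0,0,0,100],[184,190,0,0,0,0,100],[184,190,0,0,0,0,100]]'; python3 -m creep '[[0,0,10,0,0,0,100],[0,0,35,0,0,0,100],[0,0,65,0,0,0,100],[0,0,93,0,0,0,100],[0,0,118,0,0,0,100],[0,0,138,0,0,0,100],[0,0,151,0,0,0,100],[0,0,157,0,0,0,100],[0,0,160,0,0,0,100],[0,0,160,0,0,0,100]]'; python3 -m creep '[[0,0,0,0,0,0,100],[0,0,0,0,0,0,20],[0,0,0,0,0,0,20],[0,0,0,0,0,0,20],[0,0,0,0,0,0,20],[0,0,0,0,0,0,20],[0,0,0,0,0,0,20],[0,0,0,0,0,0,20],[0,0,0,0,0,0,20],[0,0,0,0,0,0,20]]'; python3 -m creep '[[0,0,-10,0,0,0,20],[0,0,-32,0,0,0,20],[0,0,-62,0,0,0,20],[0,0,-92,0,0,0,20],[0,0,-122,0,0,0,20],[0,0,-148,0,0,0,20],[0,0,-160,0,0,0,20],[0,0,-165,0,0,0,20],[0,0,-165,0,0,0,20],[0,0,-165,0,0,0,20]]'; python3 -c "
from h import *
go(.535,-.02,.255,173)"
```

```text
t: 31.85
ee_pos: [0.386, 0.3112, 0.2469]
orientation: [0.0, 0.059, 0.998, 0.0]
wrist_force: [0.9, -0.2, -0.6]
opening: 0.0853
finger_force: 0.0
t: 32.68
ee_pos: [0.3874, 0.3098, 0.0863]
orientation: [-0.0, 0.061, 0.998, 0.0]
wrist_force: [0.2, -0.7, -0.1]
opening: 0.0855
finger_force: 0.0
t: 33.52
ee_pos: [0.3876, 0.3104, 0.0873]
orientation: [0.001, 0.061, 0.998, 0.0]
wrist_force: [-0.6, -0.7, 6.5]
opening: 0.0609
finger_force: 63.7
t: 34.35
ee_pos: [0.3867, 0.3094, 0.2501]
orientation: [-0.0, 0.061, 0.998, -0.001]
wrist_force: [0.4, -1.0, -3.8]
opening: 0.061
finger_force: 65.8
shift [-187.3 -309.    -4.7] turn [-0.1 -0.1  0. ] rows>= 8.7
```

```bash
python3 -m creep '[[-5,-8,0,0,0,0,20],[-17,-28,0,0,0,0,20],[-34,-56,0,0,0,0,20],[-51,-84,0,0,0,0,20],[-68,-112,0,0,0,0,20],[-85,-140,0,0,0,0,20],[-102,-168,0,0,0,0,20],[-119,-196,0,0,0,0,20],[-136,-224,0,0,0,0,20],[-152,-251,0,0,0,0,20]]'; python3 -m creep '[[-14,-23,0,0,0,0,20],[-24,-41,0,0,0,0,20],[-31,-52,0,0,0,0,20],[-35,-58,0,0,0,0,20],[-35,-58,6,0,0,0,20],[-35,-58,20,0,0,0,20],[-35,-58,40,0,0,0,20],[-35,-58,60,0,0,0,20],[-35,-58,80,0,0,0,20],[-35,-58,95,0,0,0,20]]'; python3 -c "
from h import *
go(.535,-.02,.0925,173)"
```

```text
t: 35.18
ee_pos: [0.5071, 0.0403, 0.2494]
orientation: [-0.001, 0.061, 0.998, -0.0]
wrist_force: [0.6, -0.1, -2.0]
opening: 0.0611
finger_force: 65.8
t: 36.02
ee_pos: [0.5338, -0.0174, 0.1542]
orientation: [-0.001, 0.06, 0.998, 0.0]
wrist_force: [0.6, 0.3, -3.6]
opening: 0.061
finger_force: 65.8
shift [-1.6 -2.5 61.7] turn [ 0.  -0.1  0.2] rows>= 1.5
```

```bash
python3 -m creep '[[-1,-1,8,0,0,0,20],[-1,-1,18,0,0,0,20],[-1,-1,29,0,0,0,20],[-1,-1,39,0,0,0,20],[-1,-1,47,0,0,0,20],[-1,-1,52,0,0,0,20],[-1,-1,55,0,0,0,20],[-1,-1,56,0,0,0,20],[-1,-1,57,0,0,0,20],[-1,-1,57,0,0,0,20]]'; python3 -c "
from h import *
go(.535,-.02,.0925,173)"
```

```text
t: 36.85
ee_pos: [0.5361, -0.0206, 0.0995]
orientation: [0.0, 0.061, 0.998, -0.0]
wrist_force: [0.3, 0.0, -2.3]
opening: 0.0608
finger_force: 65.8
shift [1.2 0.4 7. ] turn [-0.  0.  0.] rows>= 0.2
```

```bash
python3 -m creep '[[1,0,1,0,0,0,20],[1,0,2,0,0,0,20],[1,0,3,0,0,0,20],[1,0,4,0,0,0,20],[1,0,5,0,0,0,20],[1,0,5.5,0,0,0,20],[1,0,6,0,0,0,20],[1,0,6,0,0,0,20],[1,0,6,0,0,0,20],[1,0,6,0,0,0,20]]'
```

```text
t: 37.68
ee_pos: [0.535, -0.0204, 0.0934]
orientation: [0.0, 0.061, 0.998, -0.0]
wrist_force: [0.1, -0.8, 0.0]
opening: 0.0609
finger_force: 65.9
```

```bash
python3 -m creep '[[0,0,0.5,0,0,0,20],[0,0,0.5,0,0,0,20],[0,0,0.5,0,0,0,50],[0,0,0.5,0,0,0,100],[0,0,0.5,0,0,0,100],[0,0,0.5,0,0,0,100],[0,0,0.5,0,0,0,100],[0,0,-10,0,0,0,100],[0,0,-35,0,0,0,100],[0,0,-70,0,0,0,100]]'; python3 -m creep '[[0,0,-40,0,0,0,100],[0,0,-80,0,0,0,100],[10,-5,-100,0,0,0,100],[35,-15,-100,0,0,0,100],[65,-30,-100,0,0,0,100],[90,-50,-100,0,0,0,100],[100,-75,-100,0,0,0,100],[105,-105,-100,0,0,0,100],[108,-135,-100,0,0,0,100],[110,-165,-100,0,0,0,100]]'; python3 - <<'E'
from h import *
im={}
for c in("top","side"):
    im[c]=r.read_camera(c)[:,:,::-1].copy()
    for n in("blue_canister","yellow_canister","blue_coaster","yellow_coaster","container","plates","bowl","spoon"):
        print(c,n,[(np.round(d["centre"],3).tolist(),round(d["score"],2)) for d in r.spot_point(c,n)])
cv2.imwrite("pics/end.png",cv2.resize(np.vstack([im["top"],im["side"]]),(480,600)))
print(r.observe()["t"])
E
```

```text
t: 38.52
ee_pos: [0.5335, -0.0203, 0.1628]
orientation: [-0.002, 0.061, 0.998, 0.0]
wrist_force: [0.7, -0.9, 0.7]
opening: 0.0856
finger_force: 0.0
t: 39.35
ee_pos: [0.4051, -0.1719, 0.2644]
orientation: [0.0, 0.061, 0.998, -0.001]
wrist_force: [0.5, -0.0, 0.1]
opening: 0.0856
finger_force: 0.0
top blue_canister [([0.546, 0.101, 0.014], 0.55)]
top yellow_canister [([0.536, -0.021, 0.013], 0.66), ([0.386, 0.159, -0.001], 0.62), ([0.724, 0.252, -0.001], 0.28)]
top blue_coaster [([0.55, 0.099, 0.01], 0.59)]
top yellow_coaster [([0.533, -0.016, 0.01], 0.8)]
top container [([0.362, 0.007, 0.003], 0.87), ([0.799, -0.03, -0.002], 0.81), ([0.464, -0.314, 0.018], 0.77), ([0.724, 0.255, 0.0], 0.66)]
top plates []
top bowl [([0.721, 0.252, -0.004], 0.62)]
top spoon [([0.721, -0.308, -0.006], 0.57)]
side blue_canister [([0.547, 0.1, 0.012], 0.68)]
side yellow_canister [([0.385, 0.158, -0.004], 0.95), ([0.534, -0.018, 0.011], 0.71)]
side blue_coaster []
side yellow_coaster [([0.536, -0.021, 0.009], 0.58)]
side container [([0.794, -0.025, 0.002], 0.9), ([0.36, 0.009, 0.002], 0.82), ([0.464, -0.316, 0.017], 0.61)]
side plates []
side bowl [([0.719, 0.258, 0.005], 0.75)]
side spoon [([0.721, -0.308, -0.003], 0.63)]
40.25
```

View pics/end.png

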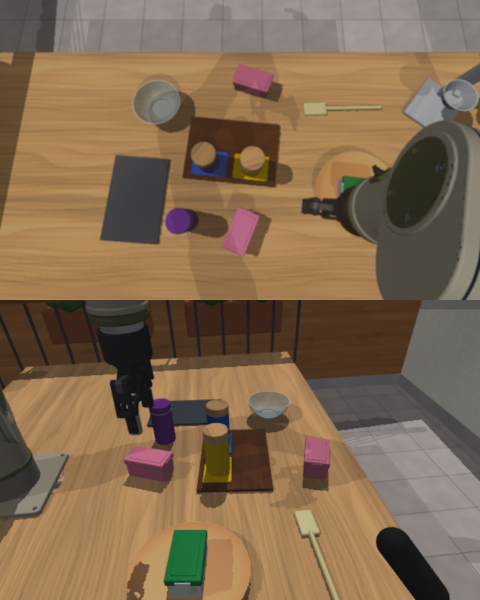

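Both canisters stand upright on their own coasters (top px (204,155) and (252,160)). The container is centred on the plates (side px (187,560)), the bowl and spoon have not moved, and the gripper is clear.

```bash
python3 -c "
from station import r
print(r.job_done())"
```

```text
the job is handed in; nothing more can be done
None
```

The job is handed in at about 40 s of robot time: the container is in the middle of the plates, both canisters are upright on their own coasters, and the bowl, spoon and look-alikes are where they were; no verdict came back.

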